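Tuck a heat-spreader strip under its clamp flap and hold it down

ROBOT

A 6-joint arm with a two-finger parallel gripper is mounted at the origin on the work surface. World frame = base frame: x ahead of the robot, y to its left, z up, the work surface at z = 0. Lengths are in mm, angles in rad, forces in N, time in s.
With the tool pointing down it reaches from about 250 to 725 mm from the base axis. Payload 9.7 kg.
Tool frame: the origin (TCP) lies midway between the tips of the shut fingers; the grasp point (between the pads) lies 19 mm behind it; z points along the fingers, y is the line along which they close (so a half turn about z gives the same grasp; the last joint's range is limited). The gripper opens to 85 mm and grips with 20 to 120 N. Pads are 22 mm wide; open, the fingers measure 114 mm over their backs; the gripper's body (76 mm by 85 mm) begins 54 mm behind the grasp point. The pads swing forward as they close: fully open they stand 13 mm farther back than shut.
Start: joints at [-1.239, 0.087, 0.176, 1.66, 0, 1.571], TCP at [179.157, -520, 231.284] pointing down, gripper open.
Joint ranges: [-3.13, 3.13], [-0.85, 1.81], [-1.15, 1.24], [-2.2, 2.28], [-1.44, 1.52], [-3.14, 3.14]. Speed limits (rad/s): [2.22, 2.22, 2.57, 3.14, 3.14, 3.14].

INTERFACE

Orientations are given as a unit quaternion [w, x, y, z].
In Python, from workcell import manip, imaging, spotter gives the robot as it stands.
- The arm moves only by the tool play_rows, never from a script. Its argument "series" is a list of rows, each a list of 3 entries, a list of its own where there are three numbers: the shift along the world's x, y, z in mm, then the turn about the world's z in degrees, then the opening in per cent of the stroke, from 0 (shut) to 100 (fully open). A call has 1 to 10 rows; each row shifts and turns the commanded pose from where the row before left it; what a row does not reach is not made up. A row lasts 1/10 s, in which the tool goes at most 50 mm and 8.59 degrees, less where a joint would pass 70% of its speed; a pose out of reach is approached as far as the arm can. A call with a gripper value outside its range is refused whole. The fingers move at their own pace and stop on an object; the grip force is fixed at half the most. Time passes only in rows, so rows that do not move let the fingers close. It gives the time, the measured TCP pose, the force, the opening and the grip force at its end, in the units of the state.
- manip.read_state(): the state, without advancing time (a new reading comes with each control period).
- imaging.snapshot(name): name is "scene" or "side" or "wrist"; returns a dict with "color" (480x640x3 uint8, red, green, blue), "range_z" (480x640 float32, mm along the optical axis (not along the pixel's ray), 0 where there is no reading), "fx", "fy", "cx", "cy" (pixels), "rvec" (rotation vector, rad) and "tvec" (3), from world to camera coordinates, as OpenCV has them; the wrist camera has in their place "mount" (4x4, takes a point from camera to tool coordinates, whose origin is the TCP and whose axes are the flange's). Camera axes: x right, y down, z forward; pixel columns grow to the right and rows downward; lengths in mm; the calibration is good to about 2 mm. A picture is of the moment at which its call begins: read the wrist's pose just before it.
- manip.job_done(): hands the job in; it is judged then, once.
Trained networks look in a picture, given as the dict that the camera call returned (one of the last four; its "shot" number tells which), for a name from the list of things; names that differ only in an ending like _2 or _b are one class to them, and where a whole thing is asked for, a point or a joint stands for the part that bears it (a point fixed in the world has none). Each returns a list of dicts, best first, with "p" (0 to 1); they miss things now and then, are a little off and sometimes report something else, mostly with a low value. They report only what shows in the picture. A call takes as long as a camera call. They do not tell look-alikes from the thing itself.
- spotter.spot_in(thing, picture): "box" ([left, top, right, bottom] as shares, 0 to 1, of the picture: columns of its width, rows of its height, round what is visible of it).
The state is a dict: "time": time; "q": joint angles; "qd": joint speeds; "joint_efforts": joint torques, N m; "ee_pos": TCP position; "tool_rot": TCP orientation; "ft_force": force on the tool from outside, world axes, zero at the start; "torque": the same for the moment, N m; "finger_gap": opening from 0.0 (shut) to 1.0 (fully open); "grip_force": force on a finger pad.
Only numpy, scipy, OpenCV 4.12 (cv2) and the standard library are available. Lean on these libraries where they do the work, as an engineer would, in place of code of your own. Each camera call takes 0.05 s, during which the arm holds its last target. There are 200 camera calls.

TASK

Blow the seat clean first: press the cap of the air-duster can right down and let it spring back up. Then take the aluminium strip with the upright lug and slide its plain edge along the seat under the clamp flap, centred and straight, fully home against the stop, without lifting the flap. Finish while holding the strip there, still pressing it firmly flat on the seat, and leave the other things where they are.

Things in the scene. Friction and masses are not known exactly. Their poses are not given: they have to be found in the camera images.
- strip: loose bare-aluminium heat-spreader strip, 120 (x) x 40 (y) x 4 mm (z), mass about 0.11 kg, with an upright lug at one end. Origin: centre of the strip's underside (z = 0 on the face it lies on). Its +x points along the strip to the thin plain front edge (at x = +60 mm); the lug, 14 (x) x 40 (y) mm, stands at the -x end, centred at x = -53 mm, its top 44 mm above the underside
- strip_edge (a point): middle of the strip's plain front edge, at underside height
- strip_lug (a point): centre of the top of the strip's upright lug, 44 mm above the strip's underside
- seat: fixed flat aluminium seat plate on the hardboard amplifier base, 232 x 80 x 8 mm, running in its own x from -162 to +70 mm and y -40 to +40 mm. Origin on its underside on its centre line; its top is at z = 8 mm (16 mm above the table). Its +x points away from the open end, towards the flap, the stop and the finned heat sink (its top 58 mm above the table, from x = +97 mm on)
- seat_stop (a point): centre of the stop's face at seat-top height, 62 mm along the seat's +x from the seat's origin: the fixed block (84 mm wide, 18 mm tall) at the back under the flap, which the strip's front edge meets when fully home
- flap (a joint): angle of the dark steel clamp flap (76 mm wide), hinged above the stop and lapped over the seat; 0 = lying down at its rest, with an 8 mm gap between it and the seat top; grows as its lip is lifted; a light spring (about 0.05 N m) and its weight hold it at 0
- flap_lip (a point): middle of the flap's flat underside at its front, 52 mm in front of the stop and 8 mm above the seat top; from here a turned-up lip runs another 13 mm towards the open end, rising 8 mm
- can: fixed air-duster can, 52 mm diameter, standing in a clamp foot (84 mm diameter) to the left of the base; origin at the foot's underside; upright
- cap (a joint): travel of the can's sprung cap, m: 0 = up, 0.006 = fully down (about 4.5 N, starting at about 1 N); springs back when let go
- cap_top (a point): centre of the top of the round black cap (34 mm diameter), 182 mm above the table when up; the cap goes straight down
- flat_bar: loose plain flat aluminium bar 130 x 35 x 8 mm WITHOUT a lug, lying flat on the table
- capacitor: loose aluminium capacitor can standing upright, 50 mm diameter, 90 mm tall
- bobbin: loose wooden coil bobbin, 60 mm foot flange, 50 mm tall
- meter: loose black panel meter lying face up, 75 x 85 x 50 mm
- screwdriver: loose screwdriver lying on the table
- pot_knob: small loose black knob, 26 mm diameter, 18 mm tall, standing on the hardboard at the right of the seat
- reel: loose grey reel, 64 mm diameter, 30 mm tall
Mind the look-alikes: they are no part of the job. Leave any blue or green look-alike of the strip alone.

How it is judged:
By the outcome, as a careful person would: the job done as asked, in the order asked, and still so for the second after the job is handed in, while the arm keeps its last pose, push and grip.
It also fails if it takes over 56 s, if anything falls off the work surface, if the arm or the gripper's body presses on something with over 40 N, if the wrist force passes 120 N, or if a joint passes its speed limit or range.

## Working session

There is one attempt and no reset: what is moved stays moved. The work goes in short steps, Python scripts to look and compute and a tool call to move; the robot and the scene stay as the last step left them, time stands still between calls to the robot, and variables do not carry over. Pictures are saved under pics/ and viewed, at most 10 in all, crops included, and the job is handed in when it is done.

Besides the shell and the picture viewer there is one more tool, called after "Request:" by a JSON object that holds its "api" and its "payload", one argument or row to a line. play_rows: Moves the arm, as the interface text tells. Its arguments: {"type":"object","properties":{"series":{"type":"array"}},"required":["series"]}

```bash
mkdir -p pics; ls; cat > h.py <<'E'
import numpy as np, cv2
from workcell import manip, imaging, spotter
def cloud(s):
    z=s["range_z"].astype(float); v,u=np.mgrid[0:480,0:640]
    P=np.stack([(u-s["cx"])/s["fx"]*z,(v-s["cy"])/s["fy"]*z,z],-1)
    if "mount" in s:
        M=np.array(s["mount"]); st=s["st"]; w,x,y,zz=st["tool_rot"]
        from scipy.spatial.transform import Rotation as R
        Rt=R.from_quat([x,y,zz,w]).as_matrix()
        W=(P@M[:3,:3].T+M[:3,3])@Rt.T+np.array(st["ee_pos"])
    else:
        R_=cv2.Rodrigues(np.array(s["rvec"],float))[0]
        W=(P-np.array(s["tvec"]).ravel())@R_
    W[z==0]=np.nan
    return W
def snap(n):
    st=manip.read_state(); s=imaging.snapshot(n)
    s["st"]=st
    return s
def save(s,f): cv2.imwrite("pics/"+f,s["color"][:,:,::-1])
E
python3 - <<'E'
from h import *
for n in ["scene","side"]:
    s=snap(n); save(s,n+"1.png"); W=cloud(s); np.savez(""+n,W=W,c=s["color"])
    for t in ["strip","seat","flap","can","cap","flat_bar","strip_lug"]:
        for d in spotter.spot_in(t,s)[:3]:
            l,tp,r,b=d["box"]; l,r=l*640,r*640; tp,b=tp*480,b*480
            m=W[int((tp+b)/2),int((l+r)/2)]
            print(n,t,round(d["p"],2),np.round([l,tp,r,b]),np.round(m))
print(manip.read_state())
E
```

```text
pics
scene strip 0.86 [122. 239. 158. 265.] [ 371. -461.   42.]
scene strip 0.71 [178. 264. 198. 318.] [ 493. -340.    4.]
scene strip 0.59 [100. 275. 156. 304.] [ 470. -481.    6.]
scene seat 0.75 [311. 247. 364. 309.] [518.  18.  20.]
scene flap 0.87 [334. 284. 378. 313.] [606.  45.  31.]
scene can 0.62 [180. 265. 199. 315.] [ 489. -336.    4.]
scene can 0.6 [397. 212. 431. 291.] [551. 190. 105.]
scene cap 0.51 [405. 213. 429. 229.] [540. 191. 181.]
scene flat_bar 0.97 [231. 267. 260. 309.] [ 510. -202.    7.]
scene flat_bar 0.6 [332. 285. 379. 312.] [606.  45.  31.]
scene flat_bar 0.36 [512. 250. 538. 298.] [577. 460.  23.]
scene strip_lug 0.87 [ 99. 276. 156. 303.] [ 469. -484.    6.]
scene strip_lug 0.86 [177. 264. 196. 312.] [ 487. -343.    6.]
scene strip_lug 0.78 [124. 235. 159. 268.] [ 378. -454.   47.]
side strip 0.76 [347. 167. 372. 194.] [ 496. -497.    3.]
side strip 0.69 [388. 176. 422. 197.] [ 332. -519.   -8.]
side strip 0.62 [328. 191. 364. 210.] [ 510. -351.    4.]
side seat 0.98 [271. 258. 347. 277.] [525.  40.  10.]
side flap 0.65 [271. 253. 281. 269.] [620.  52. 
[... 426 characters left out ...]
 array([-1.23900773e+00,  8.68869847e-02,  1.75905119e-01,  1.65978752e+00,
       -1.01477681e-05,  1.57080475e+00]), 'qd': array([-1.14001733e-03, -8.91105157e-04,  4.27051886e-04, -2.27427481e-03,
       -6.38460349e-04, -5.54639772e-06]), 'joint_efforts': array([ 3.22939799e-03, -5.20051217e+01,  4.64840269e+01,  1.22550289e-03,
        6.92446292e-05,  1.21285177e-05]), 'ee_pos': array([ 179.15239358, -520.0078249 ,  231.29395764]), 'tool_rot': array([ 1.41250013e-05,  9.86271766e-01,  1.65130261e-01, -2.77946248e-06]), 'ft_force': array([ 0.23947934, -0.18918421,  0.96124015]), 'torque': array([ 0.03181801,  0.02724071, -0.01073655]), 'grip_force': 0.0, 'finger_gap': 0.999974864794546}
```

View pics/scene1.png

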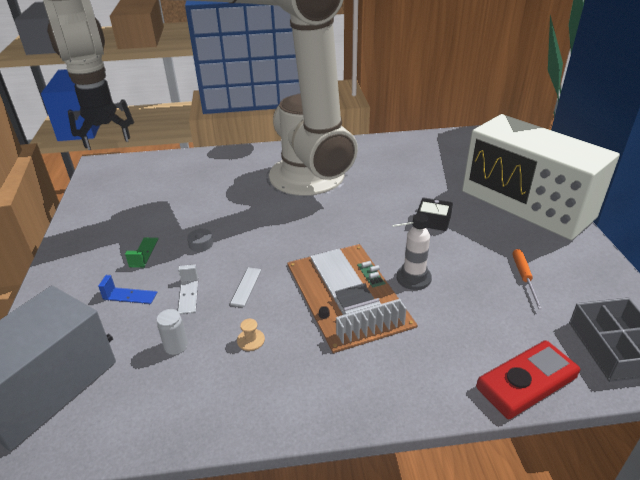

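```bash
python3 - <<'E'
import numpy as np,cv2
d=np.load("scene.npz");W=d["W"];c=d["c"]
im=cv2.resize(c[225:325,90:250],(800,500),interpolation=cv2.INTER_CUBIC);cv2.imwrite("pics/crop.png",im[:,:,::-1])
def rep(n,m,W=W):
    p=W[m]; print(n,len(p),np.round(np.nanmedian(p,0),1) if len(p) else ""); return p
x,y,z=W[...,0],W[...,1],W[...,2]
m=(z>174)&(z<190)&(x>450)&(x<650)&(y>140)&(y<280);p=rep("cap",m);print(p.min(0),p.max(0))
d2=np.load("side.npz")["W"];X,Y,Z=d2[...,0],d2[...,1],d2[...,2]
m=(Z>174)&(Z<190)&(X>450)&(X<650)&(Y>140)&(Y<280);p=rep("cap side",m,d2);print(p.min(0),p.max(0))
# strips: colour per candidate
for b in [(239,265,122,158),(264,318,178,198),(275,304,100,156)]:
    s=np.s_[b[0]:b[1],b[2]:b[3]]
    hi=(z[s]>2)&(z[s]<60); print(b,np.median(c[s][hi],0))
E
```

```text
cap 154 [534.7 201.7 182.6]
[511.75359863 165.61597744 174.35089351] [549.80018387 219.69688095 186.08545004]
cap side 117 [527.  209.9 180.1]
[511.62008332 162.02992646 174.033326  ] [545.36627467 224.12230926 184.67668855]
(239, 265, 122, 158) [46. 89. 57.]
(264, 318, 178, 198) [196. 199. 206.]
(275, 304, 100, 156) [ 53.  94. 166.]
```

The picture shows the bare strip at (188,288) with its lug at (188,273), pointing away from the robot. The blue and green ones are look-alikes. The base with seat and flap is at (350,295), and the can is at (416,250). I'll go above the strip for a close look.

Request:
{"api": "play_rows", "payload": {
  "series": [
    [[40,25,10],0,0],
    [[40,25,10],0,0],
    [[40,25,10],0,0],
    [[40,25,10],0,0],
    [[40,25,10],0,0],
    [[30,25,10],0,0],
    [[0,10,0],0,0],
    [[0,0,0],0,0]
  ]
}}

```text
time: 1.6
ee_pos: [409.7, -358.9, 291.5]
tool_rot: [0.0, 0.986, 0.166, 0.0]
ft_force: [-0.2, -0.6, -0.2]
finger_gap: 0.0
grip_force: 0.0
```

```bash
cat > look.py <<'E'
import sys
from h import *
f=sys.argv[1]
s=snap("wrist"); save(s,f+".png"); W=cloud(s); np.savez(f,W=W,c=s["color"])
print(np.round(s["st"]["ee_pos"],1),s["st"]["tool_rot"].round(3),s["st"]["time"])
for t in sys.argv[2:]:
    for d in spotter.spot_in(t,s)[:2]:
        l,tp,r,b=d["box"]; l,r=l*640,r*640; tp,b=tp*480,b*480
        m=W[int((tp+b)/2),int((l+r)/2)]
        print(t,round(d["p"],2),np.round([l,tp,r,b]),np.round(m))
E
python3 look.py w1 strip strip_lug
```

```text
[ 409.7 -358.9  291.5] [0.    0.986 0.166 0.   ] 1.6
strip 0.91 [391. 100. 518. 209.] [ 492. -484.    3.]
strip 0.8 [290.  19. 364. 157.] [ 510. -336.    3.]
strip_lug 0.95 [348. 236. 429. 330.] [ 333. -473.    3.]
strip_lug 0.81 [289.  22. 366. 160.] [ 508. -336.    4.]
```

View pics/w1.png

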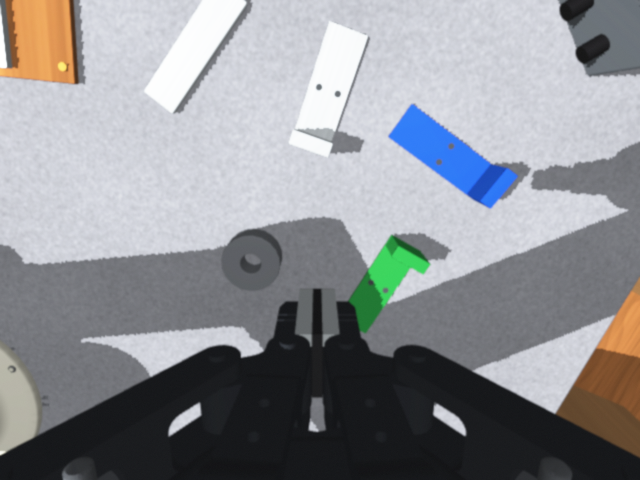

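The wrist view shows the bare strip at (330,90), lug at its lower end (310,145), and the plain flat bar at (195,50). Next I measure the strip and move over the seat.

```bash
cat > fit.py <<'E'
import numpy as np,cv2
def fit(f,roi,ok):
    d=np.load(f);W=d["W"];c=d["c"].astype(int)
    m=np.zeros(c.shape[:2],bool); m[roi[1]:roi[3],roi[0]:roi[2]]=1
    m&=ok(W,c); n,l,st,_=cv2.connectedComponentsWithStats(m.astype(np.uint8))
    k=1+np.argmax(st[1:,4]); P=W[l==k]; P=P[~np.isnan(P[:,0])]
    r=cv2.minAreaRect(P[:,:2].astype(np.float32))
    return P,r
E
python3 - <<'E'
from fit import *
d=np.load("w1.npz");c=d["c"];print(c[60,340],c[60,270],c[145,310],c[132,316])
roi=(275,8,385,170)
P,r=fit("w1.npz",roi,lambda W,c:(c.min(2)>225)&(W[...,2]<15));print(len(P),r,np.median(P[:,2]))
P,r=fit("w1.npz",roi,lambda W,c:(W[...,2]>36));print("lug",len(P),r,np.median(P[:,2]))
P,r=fit("w1.npz",roi,lambda W,c:(W[...,2]>2.2)&(W[...,2]<20));print("z",len(P),r)
E
```

```text
[250 252 252] [202 204 211] [250 251 252] [166 171 175]
4142 ((515.8492431640625, -336.495849609375), (40.8697395324707, 106.1055908203125), 89.98761749267578) 2.8940904724680934
lug 640 ((455.7953796386719, -336.8125915527344), (14.06566047668457, 39.829959869384766), 0.07343515753746033) 42.81499429403432
z 3580 ((515.7672119140625, -336.7280578613281), (106.01244354248047, 39.971431732177734), 0.07196827232837677)
```

Request:
{"api": "play_rows", "payload": {
  "series": [
    [[0,50,0],0,0],
    [[0,50,0],0,0],
    [[0,50,0],0,0],
    [[0,50,0],0,0],
    [[0,50,0],0,0],
    [[0,50,0],0,0],
    [[0,50,0],0,0],
    [[0,40,0],0,0],
    [[0,0,0],0,0],
    [[0,0,0],0,0]
  ]
}}

```text
time: 2.75
ee_pos: [409.1, 29.7, 291.2]
tool_rot: [0.0, 0.986, 0.166, -0.0]
ft_force: [-0.3, -0.1, -0.1]
finger_gap: 0.0
grip_force: 0.0
```

```bash
python3 look.py w2 seat flap can cap
```

```text
[409.1  29.7 291.2] [ 0.     0.986  0.166 -0.   ] 2.75
seat 0.82 [304.   0. 407. 195.] [510.  24.  14.]
flap 0.79 [323.   0. 410.  27.] [578.  41.  31.]
can 0.74 [111.   1. 226.  62.] [505. 198.  50.]
```

View pics/w2.png

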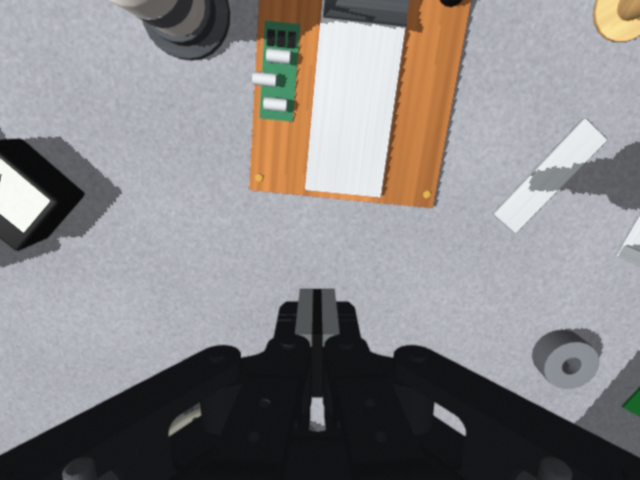

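The view shows the white seat at (350,110), the flap's edge at the top (365,10), and the can at (180,20). Now I fit the seat and go near the cap for a look.

```bash
python3 - <<'E'
from fit import *
P,r=fit("w2.npz",(290,0,420,205),lambda W,c:(c.min(2)>190)&(W[...,2]>8)&(W[...,2]<24));print(len(P),r,np.median(P[:,2]));print(cv2.boxPoints(r))
P,r=fit("w2.npz",(310,0,420,35),lambda W,c:(W[...,2]>22));print("flap",len(P),r,P.min(0),P.max(0))
E
```

```text
13490 ((494.16778564453125, 21.576889038085938), (163.3050079345703, 79.72876739501953), 13.362810134887695) 14.946422307241676
[[405.51263    41.490753 ]
 [423.93927   -36.079445 ]
 [582.82294     1.6630249]
 [564.3963     79.23322  ]]
flap 1848 ((581.0047607421875, 42.0691032409668), (22.18383026123047, 76.53323364257812), 15.620784759521484) [563.11707314   3.43838672  23.23410189] [601.83544863  80.19598449  35.53643766]
```

Request:
{"api": "play_rows", "payload": {
  "series": [
    [[5,45,0],0,0],
    [[5,45,0],0,0],
    [[5,45,0],0,0],
    [[5,20,0],0,0],
    [[0,0,0],0,0],
    [[0,0,0],0,0]
  ]
}}

```text
time: 3.6
ee_pos: [436.0, 165.5, 291.1]
tool_rot: [-0.007, 0.984, 0.177, -0.002]
ft_force: [-0.1, 0.2, 0.2]
finger_gap: 0.001
grip_force: 0.0
```

```bash
python3 look.py w3 can cap; python3 - <<'E'
from fit import *
for zl,zh in((176,190),(150,176),(110,150),(80,110)):
  P,r=fit("w3.npz",(0,0,640,300),lambda W,c:(W[...,2]>zl)&(W[...,2]<zh)&(W[...,1]>120));print("cap",zl,len(P),r,np.median(P[:,2]),P.min(0),P.max(0))
E
```

```text
[436.  165.5 291.1] [-0.007  0.984  0.177 -0.002] 3.6
can 0.81 [276.  38. 415. 132.] [532. 182. 138.]
can 0.46 [284.  37. 419. 101.] [558. 179.  10.]
cap 0.93 [281.  35. 420. 102.] [543. 182. 131.]
cap 0.55 [ 87. 200. 202. 305.] [320. 313.  48.]
cap 176 2746 ((529.4781494140625, 203.88626098632812), (33.12056350708008, 33.26152801513672), 69.56480407714844) 180.88776191334443 [512.6585556  187.15222703 176.08162993] [546.11077881 220.44126351 183.76331758]
cap 150 405 ((533.4801635742188, 163.21005249023438), (3.091643810272217, 48.09835433959961), 5.574253559112549) 170.2040104499942 [529.89312686 139.33241544 167.739454  ] [537.03688103 187.20181671 172.41635233]
cap 110 1336 ((521.5089721679688, 205.57957458496094), (50.77268600463867, 35.235206604003906), 77.21106719970703) 138.72535004668566 [503.76267642 178.26893707 110.81864226] [543.96436167 229.35195409 147.40452636]
cap 80 19 ((506.59027099609375, 192.50320434570312), (0.9990865588188171, 13.645392417907715), 27.255901336669922) 99.04296537946092 [503.90980252 186.60587777  91.54363427] [510.04061648 198.79716137 103.72828936]
```

View pics/w3.png

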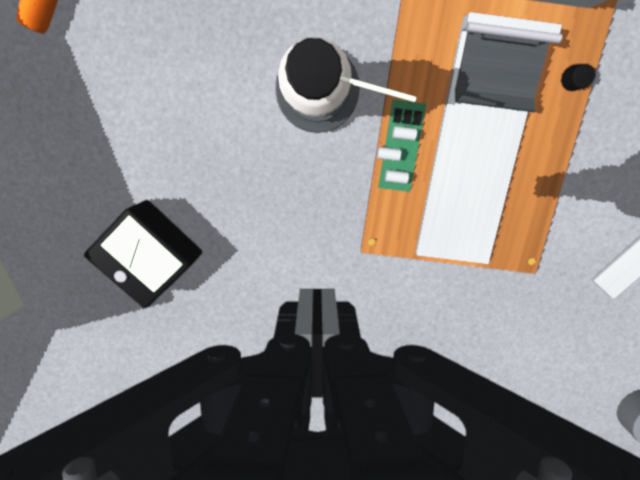

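The picture shows the black cap top at (314,68), its straw pointing right, with the seat, flap and knob beside it. The cap fit is 33 mm round at z≈181, which agrees with the given size. I'll go above it.

Request:
{"api": "play_rows", "payload": {
  "series": [
    [[0,0,0],0,0],
    [[25,10,-10],0,0],
    [[25,10,-25],0,0],
    [[25,10,-25],0,0],
    [[18,8,-20],0,0],
    [[0,0,0],0,0],
    [[0,0,0],0,0]
  ]
}}

```text
time: 4.45
ee_pos: [529.0, 202.7, 211.1]
tool_rot: [-0.008, 0.984, 0.178, -0.002]
ft_force: [0.3, -0.1, -0.9]
finger_gap: -0.002
grip_force: 0.0
```

```bash
python3 - <<'E'
from fit import *
P,r=fit("w3.npz",(400,95,540,275),lambda W,c:(c.min(2)>190)&(W[...,2]>8)&(W[...,2]<22));print(len(P),r,np.median(P[:,2]));print(cv2.boxPoints(r))
P,r=fit("w3.npz",(440,20,560,120),lambda W,c:(W[...,2]>21)&(W[...,2]<50)&(c.max(2)<130));print("flap",len(P),r,P.min(0),P.max(0));print(cv2.boxPoints(r))
E
```

```text
11853 ((493.125244140625, 20.184642791748047), (163.10523986816406, 83.89192199707031), 13.184484481811523) 14.994500485930928
[[404.15497    42.42383  ]
 [423.2896    -39.25676  ]
 [582.0955     -2.0545425]
 [562.9609     79.626045 ]]
flap 5776 ((601.6332397460938, 47.122188568115234), (62.244781494140625, 77.56878662109375), 13.202698707580566) [563.29823632   3.84811012  22.39282933] [639.98596029  91.55643392  36.60235842]
[[562.4753     77.773186 ]
 [580.1917      2.2546859]
 [640.7912     16.471191 ]
 [623.07477    91.98969  ]]
```

Request:
{"api": "play_rows", "payload": {
  "series": [
    [[0.5,1,-15],0,0],
    [[0,0,-13],0,0],
    [[0,0,-4],0,0],
    [[0,0,-4],0,0],
    [[0,0,0],0,0]
  ]
}}

```text
time: 4.95
ee_pos: [529.7, 203.6, 176.4]
tool_rot: [-0.008, 0.984, 0.179, -0.001]
ft_force: [-2.6, -2.4, 4.7]
finger_gap: -0.002
grip_force: 2.1
```

```bash
python3 -c "
from h import *
s=manip.read_state();print({k:np.round(v,3) for k,v in s.items()})"
```

```text
{'time': np.float64(4.95), 'q': array([0.359, 0.114, 0.099, 1.555, 0.016, 3.141]), 'qd': array([-0.001,  0.002,  0.008,  0.006, -0.   , -0.001]), 'joint_efforts': array([ 4.0600e-01, -5.1204e+01,  4.5327e+01, -1.5190e+00,  2.6300e-01,
       -1.2000e-02]), 'ee_pos': array([529.68 , 203.565, 176.377]), 'tool_rot': array([-0.008,  0.984,  0.179, -0.001]), 'ft_force': array([-2.566, -2.444,  4.692]), 'torque': array([-0.427,  0.567,  0.006]), 'grip_force': np.float64(2.051), 'finger_gap': np.float64(-0.002)}
```

Wrist joint q6 has reached its end stop, so later moves must turn away from it. The force shows 4.7 N; I'll press slightly further to be sure the cap bottoms, then release.

Request:
{"api": "play_rows", "payload": {
  "series": [
    [[0,0,-3],0,0],
    [[0,0,0],0,0]
  ]
}}

```text
time: 5.15
ee_pos: [529.9, 203.6, 175.8]
tool_rot: [-0.008, 0.984, 0.179, 0.0]
ft_force: [-6.6, -2.8, 17.7]
finger_gap: 0.001
grip_force: 9.0
```

Request:
{"api": "play_rows", "payload": {
  "series": [
    [[0,0,15],0,0],
    [[0,0,30],0,0],
    [[-5,-30,20],0,0],
    [[-8,-48,0],-4,0],
    [[-8,-48,0],-4,0],
    [[-8,-48,0],-4,0],
    [[-8,-48,0],-4,0],
    [[-8,-48,0],-4,0],
    [[-8,-48,0],0,60],
    [[-8,-48,0],0,80]
  ]
}}

```text
time: 6.15
ee_pos: [468.3, -164.0, 238.1]
tool_rot: [-0.008, 1.0, 0.005, 0.001]
ft_force: [0.4, 0.4, -0.8]
finger_gap: 0.332
grip_force: 0.0
```

Request:
{"api": "play_rows", "payload": {
  "series": [
    [[-6,-48,0],0,80],
    [[-6,-48,0],0,80],
    [[0,-40,0],0,80],
    [[0,-38,0],0,80],
    [[0,0,0],0,80],
    [[0,0,0],0,80],
    [[0,0,0],0,80]
  ]
}}

```text
time: 6.85
ee_pos: [457.1, -335.5, 237.7]
tool_rot: [-0.008, 1.0, 0.006, 0.0]
ft_force: [0.5, 0.2, 0.1]
finger_gap: 0.798
grip_force: 0.0
```

```bash
python3 -c "
from h import *
from fit import *
s=manip.read_state();print(s['q'].round(3),s['tool_rot'].round(4),s['ee_pos'].round(1))
s=snap('scene');W=cloud(s);np.savez('sc2',W=W,c=s['color'])
P,r=fit('sc2.npz',(390,200,440,300),lambda W,c:(W[...,2]>170)&(W[...,1]>150));print('cap now',len(P),np.percentile(P[:,2],[50,95]))
P=np.load('scene.npz')['W'][200:300,390:440].reshape(-1,3);P=P[P[:,2]>174];print(np.percentile(P[:,2],[50,95]))
"; python3 look.py w4 strip
```

```text
[-0.64   0.141  0.247  1.687  0.013  2.49 ] [-8.0e-03  1.0e+00  5.7e-03  1.0e-04] [ 457.1 -335.5  237.7]
cap now 183 [182.1499868  184.87289052]
[182.61760032 184.93958179]
[ 457.2 -335.2  237.8] [-0.008  1.     0.006  0.   ] 6.9
strip 0.77 [404. 125. 563. 215.] [ 486. -486.    3.]
strip 0.73 [300.  73. 348. 214.] [ 509. -338.    3.]
```

View pics/w4.png

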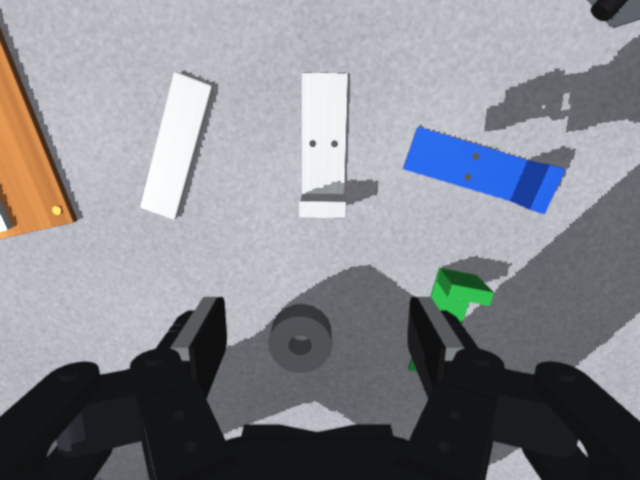

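The cap is back up at 182 mm. The close view shows the bare strip at (325,145) with its lug at (323,208), straight ahead of the gripper. I refit it once before going down.

```bash
python3 - <<'E'
from fit import *
roi=(285,60,360,225)
P,r=fit("w4.npz",roi,lambda W,c:(W[...,2]>36));print("lug",len(P),r,np.median(P[:,2]))
P,r=fit("w4.npz",roi,lambda W,c:(W[...,2]>2.2)&(W[...,2]<20)&(c.min(2)>225));print("z",len(P),r)
E
```

```text
lug 796 ((456.13726806640625, -336.9185791015625), (14.109281539916992, 39.80154800415039), 0.6904100179672241) 42.80109099502235
z 3857 ((515.727783203125, -337.001708984375), (105.33087921142578, 38.72380828857422), 0.07706593722105026)
```

Request:
{"api": "play_rows", "payload": {
  "series": [
    [[-1,-1.4,-40],-0.6,80],
    [[0,0,-45],0,80],
    [[0,0,-45],0,80],
    [[0,0,-40],0,80],
    [[0,0,-30],0,80],
    [[0,0,-20],0,80],
    [[0,0,-7],0,80],
    [[0,0,0],0,80]
  ]
}}

```text
time: 7.8
ee_pos: [455.9, -336.8, 10.0]
tool_rot: [-0.008, 1.0, 0.001, -0.0]
ft_force: [0.5, -0.0, 0.5]
finger_gap: 0.802
grip_force: 0.0
```

Request:
{"api": "play_rows", "payload": {
  "series": [
    [[0,0,0],0,30],
    [[0,0,0],0,30],
    [[0,0,0],0,30],
    [[0,0,0],0,30],
    [[0,0,0],0,30],
    [[0,0,0],0,30]
  ]
}}

```text
time: 8.4
ee_pos: [456.9, -338.1, 12.2]
tool_rot: [-0.007, 1.0, 0.0, 0.001]
ft_force: [-0.1, 1.3, 6.7]
finger_gap: 0.457
grip_force: 61.0
```

Request:
{"api": "play_rows", "payload": {
  "series": [
    [[0,0,25],0,30],
    [[0,0,45],0,30],
    [[0,15,40],0,30],
    [[-2,40,0],2,30],
    [[-4,45,0],2,30],
    [[-4,45,0],2,30],
    [[-4,45,0],2,30],
    [[-4,45,0],2,30],
    [[-4,45,0],2,30],
    [[0,45,0],1.3,30]
  ]
}}

```text
time: 9.4
ee_pos: [433.6, -11.0, 121.2]
tool_rot: [-0.008, 0.993, 0.116, -0.0]
ft_force: [2.0, 0.1, -1.4]
finger_gap: 0.456
grip_force: 60.7
```

Request:
{"api": "play_rows", "payload": {
  "series": [
    [[0,20,0],0,30],
    [[0,0,-30],0,30],
    [[0,0,0],0,30],
    [[0,0,0],0,30]
  ]
}}

```text
time: 9.8
ee_pos: [433.7, 7.3, 90.8]
tool_rot: [-0.008, 0.993, 0.116, -0.001]
ft_force: [0.3, 0.1, -0.3]
finger_gap: 0.457
grip_force: 60.9
```

```bash
python3 look.py w5 strip flap; python3 -c "
from h import *
print(manip.read_state()['q'].round(3))"
```

```text
[433.7   7.3  90.8] [-0.008  0.993  0.116 -0.001] 9.8
strip 0.75 [254.   0. 378. 378.] [479.  18.  81.]
flap 0.48 [255.   0. 380. 380.] [479.  18.  81.]
flap 0.3 [588. 229. 639. 317.] [ 459. -168.    6.]
[ 0.006 -0.196 -0.364  1.405  0.016  2.916]
```

View pics/w5.png

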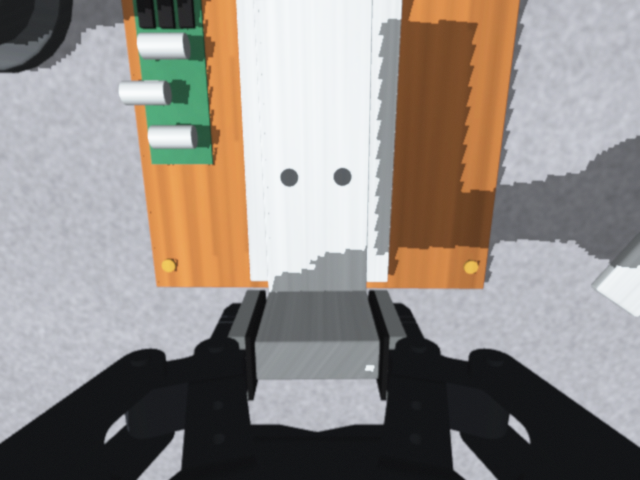

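The strip is held by its lug at (318,360), roughly centred over the seat, whose edges show at columns 240 to 400. I measure strip tilt, yaw and offset relative to the seat in the same picture.

```bash
cat > rel.py <<'E'
import sys
from fit import *
def rel(f,zs,rows,cols=(200,430)):
    d=np.load(f);W=d["W"];c=d["c"]
    W=W[rows[0]:rows[1],cols[0]:cols[1]];c=c[rows[0]:rows[1],cols[0]:cols[1]].astype(int)
    s=(W[...,2]>zs[0])&(W[...,2]<zs[1])
    P=W[s]
    A=np.c_[P[:,:2]-P[:,:2].mean(0),np.ones(len(P))];k=np.linalg.lstsq(A,P[:,2],rcond=None)[0]
    t=np.radians(13.3);u=np.array([np.cos(t),np.sin(t)]);v=np.array([-u[1],u[0]])
    print("strip n",len(P),"pitch(+up fwd) deg",np.degrees(k[:2]@u),"roll(+up left)",np.degrees(k[:2]@v),"z",k[2])
    S=np.array([632.6,54.2]);
    def edges(m,n):
        L=[]
        for r in range(m.shape[0]):
            q=W[r][m[r]][:,:2]
            if len(q)>8:
                a=(q-S)@u;b=(q-S)@v;L.append([a.mean(),b.max(),b.min()])
        L=np.array(L)
        for i,nm in((1,"left"),(2,"right")):
            b=L[:,i]; g=np.abs(b-np.median(b))<3; p=np.polyfit(L[g,0],b[g],1); print(n,nm,"slope deg",np.degrees(np.arctan(p[0])).round(2),"mean",b[g].mean().round(2),g.sum())
        print(n,"a range",L[:,0].min(),L[:,0].max())
    edges(s,"strip")
    edges((W[...,2]>11)&(W[...,2]<zs[2])&((c.max(2)-c.min(2))<40),"seat")
E
python3 -c "
from rel import *
rel('w5.npz',(60,100,20),(5,240))"
```

```text
strip n 25725 pitch(+up fwd) deg -0.15230999157443448 roll(+up left) 0.43044236733713365 z 81.47874704568697
strip left slope deg 0.85 mean 20.6 235
strip right slope deg 0.81 mean -18.94 235
strip a range -177.31026390298078 -95.27408412690977
seat left slope deg 0.06 mean 39.81 235
seat right slope deg 0.01 mean -39.41 235
seat a range -197.26654612689802 -79.17046127212896
```

Request:
{"api": "play_rows", "payload": {
  "series": [
    [[0,0.3,-20],-0.8,30],
    [[0,0,-20],0,30],
    [[0,0,-15],0,30],
    [[0,0,-4],0,30],
    [[0,0,-2],0,30],
    [[0,0,-2],0,30],
    [[0,0,0],0,30]
  ]
}}

```text
time: 10.65
ee_pos: [434.7, 7.6, 28.3]
tool_rot: [-0.008, 0.994, 0.109, -0.0]
ft_force: [0.1, -0.1, -0.4]
finger_gap: 0.457
grip_force: 61.0
```

Request:
{"api": "play_rows", "payload": {
  "series": [
    [[0,0,-1.5],0,30],
    [[0,0,0],0,30],
    [[0,0,0],0,30]
  ]
}}

```text
time: 10.95
ee_pos: [434.7, 7.6, 28.2]
tool_rot: [-0.008, 0.994, 0.109, 0.0]
ft_force: [-7.1, -0.4, 17.0]
finger_gap: 0.46
grip_force: 62.9
```

```bash
python3 look.py w6; python3 -c "
from rel import *
rel('w6.npz',(17.2,26,17),(5,240))"
```

```text
[434.7   7.6  28.2] [-0.008  0.994  0.109  0.   ] 10.95
strip n 25732 pitch(+up fwd) deg 0.06118916768597469 roll(+up left) 0.32722574102000923 z 19.13185924885795
strip left slope deg 0.06 mean 19.67 231
strip right slope deg 0.01 mean -19.85 233
strip a range -176.2018769886779 -94.27320827220439
seat left slope deg -0.15 mean 39.8 235
seat right slope deg 0.04 mean -39.48 235
seat a range -177.45929413671055 -93.27232855219164
```

Centred within 0.2 mm, straight and flat. Now I slide along the seat, about 90 mm to the stop.

Request:
{"api": "play_rows", "payload": {
  "series": [
    [[4.87,1.15,0.7],0,30],
    [[9.73,2.3,0],0,30],
    [[9.73,2.3,0],0,30],
    [[9.73,2.3,0],0,30],
    [[9.73,2.3,0],0,30],
    [[9.73,2.3,0],0,30],
    [[9.73,2.3,0],0,30],
    [[9.73,2.3,0],0,30],
    [[0,0,0],0,30]
  ]
}}

```text
time: 11.9
ee_pos: [509.0, 25.1, 28.3]
tool_rot: [-0.008, 0.994, 0.109, 0.001]
ft_force: [2.6, -1.1, 5.1]
finger_gap: 0.453
grip_force: 61.8
```

```bash
python3 look.py w7; python3 -c "
from rel import *
rel('w7.npz',(17.2,21.5,17),(100,240))"
```

```text
[509.   25.1  28.3] [-0.008  0.994  0.109  0.001] 11.9
strip n 9862 pitch(+up fwd) deg 0.2219055158090919 roll(+up left) 0.35987302973896335 z 19.23511343018881
strip left slope deg 0.13 mean 19.59 92
strip right slope deg 0.13 mean -19.89 94
strip a range -99.84379098197478 -63.889601167761
seat left slope deg 0.06 mean 39.92 93
seat right slope deg 0.11 mean -39.41 96
seat a range -101.06425179630622 -64.06798011059104
```

View pics/w7.png

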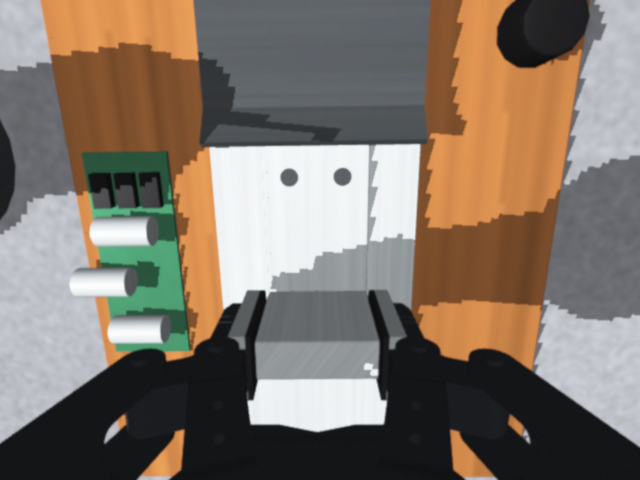

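The strip's front is under the flap (lip at row 140), centred and straight. I go the last 14 mm gently.

Request:
{"api": "play_rows", "payload": {
  "series": [
    [[4.8,1.45,0],0,30],
    [[4.87,1.15,0],0,30],
    [[1.95,0.46,0],0,30],
    [[0.97,0.23,0],0,30],
    [[0.97,0.23,0],0,30],
    [[0,0,0],0,30]
  ]
}}

```text
time: 12.55
ee_pos: [521.0, 28.3, 28.2]
tool_rot: [-0.008, 0.994, 0.109, -0.0]
ft_force: [-5.1, -1.0, 10.3]
finger_gap: 0.457
grip_force: 62.3
```

Request:
{"api": "play_rows", "payload": {
  "series": [
    [[0.97,0.23,0],0,30],
    [[0,0,0],0,30]
  ]
}}

```text
time: 12.75
ee_pos: [521.9, 28.5, 28.2]
tool_rot: [-0.008, 0.994, 0.109, -0.0]
ft_force: [-5.8, -1.5, 9.9]
finger_gap: 0.454
grip_force: 62.3
```

Request:
{"api": "play_rows", "payload": {
  "series": [
    [[0.97,0.23,0],0,30],
    [[0.97,0.23,0],0,30],
    [[0,0,0],0,30]
  ]
}}

```text
time: 13.05
ee_pos: [523.9, 29.0, 28.2]
tool_rot: [-0.008, 0.994, 0.109, -0.0]
ft_force: [-5.7, -1.6, 9.7]
finger_gap: 0.46
grip_force: 62.3
```

Request:
{"api": "play_rows", "payload": {
  "series": [
    [[0.97,0.23,0],0,30],
    [[0.97,0.23,0],0,30],
    [[0,0,0],0,30]
  ]
}}

```text
time: 13.35
ee_pos: [525.0, 29.3, 28.2]
tool_rot: [-0.008, 0.994, 0.109, -0.001]
ft_force: [-9.8, -2.3, 13.1]
finger_gap: 0.458
grip_force: 62.7
```

The force is rising and travel has stopped short, so this is the stop. I push a little further and press down more.

Request:
{"api": "play_rows", "payload": {
  "series": [
    [[0.97,0.23,0],0,30],
    [[0,0,-0.8],0,30],
    [[0,0,0],0,30],
    [[0,0,0],0,30]
  ]
}}

```text
time: 13.75
ee_pos: [525.0, 29.3, 28.1]
tool_rot: [-0.007, 0.994, 0.109, -0.002]
ft_force: [-18.5, -4.0, 23.8]
finger_gap: 0.461
grip_force: 63.9
```

```bash
python3 look.py w8; python3 -c "
from rel import *
rel('w8.npz',(17.2,21.5,17),(150,240))
from h import *
P,r=fit('w8.npz',(150,0,470,170),lambda W,c:(W[...,2]>22)&(W[...,2]<50)&(c.max(2)<130))
o=np.array([632.6,54.2]);t=np.radians(13.3);u=np.array([np.cos(t),np.sin(t)]);a=(P[:,:2]-o)@u
f=lambda P,a:[ (lo,np.median(P[(a>lo)&(a<lo+10),2]).round(1)) for lo in(-64,-48,-38,-28,-18) if ((a>lo)&(a<lo+10)).any()]
print('flap now',f(P,a))
P,r=fit('w3.npz',(440,20,560,120),lambda W,c:(W[...,2]>21)&(W[...,2]<50)&(c.max(2)<130));print('flap before',f(P,(P[:,:2]-o)@u))
"
```

```text
[525.   29.3  28.1] [-0.007  0.994  0.109 -0.002] 13.75
strip n 4706 pitch(+up fwd) deg 0.3781530423076045 roll(+up left) 0.34536775049153645 z 19.05578412436141
strip left slope deg -0.21 mean 19.92 44
strip right slope deg 0.78 mean -19.55 46
strip a range -83.36089668315856 -65.49258118538411
seat left slope deg 0.09 mean 39.93 45
seat right slope deg -0.01 mean -39.34 47
seat a range -84.57076683684917 -66.16645639236535
flap now [(-64, np.float64(28.8)), (-48, np.float64(25.9)), (-38, np.float64(26.0)), (-28, np.float64(26.0)), (-18, np.float64(26.0))]
flap before [(-64, np.float64(31.5)), (-48, np.float64(26.0)), (-38, np.float64(26.0)), (-28, np.float64(26.0)), (-18, np.float64(26.1))]
```

Fully home: the extra push gave no movement. The strip is centred to 0.2 mm, the flap is unlifted, and it's pressed with 24 N.

```bash
python3 -c "
from h import *
print(manip.job_done())"
```

```text
the job is handed in; nothing more can be done
None
```

I pressed the cap right down and it sprang back up. The bare strip is home against the stop, centred to about 0.2 mm, with the flap still down; the gripper is holding it and pressing with about 24 N. I handed the job in at about 13.8 s, and the wrist's last joint briefly touched its end stop (3.141 rad) during the cap press.

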